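# Show the suspect power module to the inspection camera

### The arm

A 6-joint arm with a two-finger parallel gripper is mounted at the origin on the work surface. World frame = base frame: x ahead of the robot, y to its left, z up, the work surface at z = 0. Lengths are in m, angles in rad, forces in N, time in s.
With the tool pointing down it reaches from about 0.35 to 0.975 m from the base axis. Payload 7.1 kg.
Tool frame: the origin (TCP) lies midway between the tips of the shut fingers; the grasp point (between the pads) lies 19 mm behind it; z points along the fingers, y is the line along which they close (so a half turn about z gives the same grasp; the last joint's range is limited). The gripper opens to 88 mm and grips with 3 to 60 N. Pads are 20 mm wide; open, the fingers measure 115 mm over their backs; the gripper's body (75 mm by 178 mm) begins 61 mm behind the grasp point.
Start: joints at [-0.019, 0.423, 1.63, -0, 1.089, -0.019], TCP at [0.625, 0, 0.223] pointing down, gripper open.
Joint ranges: [-3, 3], [-0.9, 2.11], [0.09, 2.58], [-1.31, 4.45], [0.11, 2.69], [-2.54, 2.54]. Speed limits (rad/s): [2.39, 2.39, 3.01, 3.14, 3.14, 3.14].

### API

Orientations are given as a unit quaternion [w, x, y, z].
In Python, from station import move_pose, movel, movej, command_gripper, wait, inverse_kinematics, read_camera, camera_info, MotionError, job_done, get_time, get_joint_pos, get_qvel, get_effort, get_tcp_pos, get_ee_rot, get_ft_force, get_ft_torque, get_grip_width, get_finger_force gives the robot as it stands. Calls block until the motion is done:
- move_pose(position, orientation): joint-space move of the TCP to a pose.
- movel(position, frame=None, v=0.15, until_force=None): straight line of the TCP; frame=None keeps the orientation; v is the mean speed in m/s. With until_force (N) it stops when the force on the tool has changed by that much, and returns True; else False.
- movej(angles): joint-space move.
- command_gripper(opening): opening from 0.0 (shut) to 1.0 (fully open); the grip force is fixed at half the most; returns when the fingers have stopped.
- wait(seconds).
- inverse_kinematics(position, orientation): joint angles nearest the present ones, or None.
- read_camera(name): name is "scene" or "side" or "wrist"; returns the picture (384x512x3 uint8, red, green, blue); there is no depth.
- camera_info(name): a dict with "intrinsics" (3x3 intrinsics, pixels), "dist" ([k1, k2, p1, p2, k3] as OpenCV has them; the pictures are not rectified), "T" (4x4, takes a point from camera to world coordinates); the wrist camera has in their place "tool_from_camera" (4x4, takes a point from camera to tool coordinates, whose origin is the TCP and whose axes are the flange's). Camera axes: x right, y up, looking along -z (the intrinsics and any distortion apply to the point x, -y, -z); pixel columns grow to the right and rows downward; lengths in m; the calibration is good to about 2 mm. A picture is of the moment at which its call begins: read the wrist's pose just before it. camera_info takes no time and is no camera call.
A pose or a line that the arm cannot do raises MotionError and nothing moves.
- job_done(): hands the job in; it is judged then, once.
Readings, each from a call of its own:
- get_time(): time.
- get_joint_pos(): joint angles.
- get_qvel(): joint speeds.
- get_effort(): joint torques, N m.
- get_tcp_pos(): TCP position.
- get_ee_rot(): TCP orientation.
- get_ft_force(): force on the tool from outside, world axes, zero at the start.
- get_ft_torque(): the same for the moment, N m.
- get_grip_width(): opening from 0.0 (shut) to 1.0 (fully open).
- get_finger_force(): force on a finger pad.
Only numpy, scipy, OpenCV 4.12 (cv2) and the standard library are available. Lean on these libraries where they do the work, as an engineer would, in place of code of your own. Each camera call takes 0.05 s, during which the arm holds its last target. There are 200 camera calls.

### The job

Pull the power module with the red grip straight up out of its slot in the black test rack and show it to the inspection camera: hold it in the air with its green circuit-board face square to the lens and the right way up as the lens sees it, the middle of that face on the lens axis at the camera's 120 mm focus distance, to within a centimetre. Finish while still holding it there, steady. Do not touch the camera or its stand, and leave the other modules and everything else on the bench where they are.

Things in the scene. Friction and masses are not known exactly. Their poses are not given: they have to be found in the camera images.
- module_red: Module to show, 0.15-0.31 kg, 116 mm tall: black foot 18x60x27 mm, case 20x64x55 (green board on +x face, aluminium fins on -x), on top the red grip 14 (x) x 44 (y) x 34 high. Origin: centre of foot's underside; x = the way the board faces, y width, z up. Starts loose, upright in one of the rack's slots, foot 25 mm deep, board facing the rack's +y. Grip from above across the 14 mm.
- board_centre (a point): Centre of the green board face of module_red: 10 mm to +x and 54.5 mm above the module's origin.
- grip_centre (a point): A good gripping point in the red grip of module_red: on the module's mid-plane, 104 mm above its origin, 12 mm below the top of the grip and 22 mm above the case's shoulders.
- rack: Black test rack, fixed. Block 110 (x) x 210 (y) x 40 mm high with three slots in a row along its y (at -65, 0, +65 mm), each 25 mm deep, floor 15 mm above the bench, about 1.5 mm clearance round the foot; steel cheeks 75 mm high at both y ends. Origin: centre of its underside; z up.
- module_blue: Bystander. Same shape as module_red but with a blue grip; stays in its slot. Origin under its foot, z up.
- module_white: Bystander. Same shape as module_red but with a white grip; stays in its slot. Origin under its foot, z up.
- camera: White inspection camera, black barrel, ring light 64 mm across. Looks along its own -x, 0.3 rad (17 deg) down from level; y is level, z is up in its picture: a module shown correctly has x, y and z parallel to the camera's. Origin on the lens axis, 14.5 mm behind the lens glass. Place, heading and height differ from start to start but stay put during the job.
- lens (a point): Centre of the lens glass, 14.5 mm from the camera's origin along its -x.
- focus (a point): Focus point: the point in the air 120 mm in front of the lens glass on the lens axis (134.5 mm from the camera's origin along its -x), about 0.17 to 0.26 m above the bench. Nothing is there to see; the middle of the green board face belongs here.
- stand: Camera stand, fixed: grey base 150 (x) x 140 (y) x 14 mm, steel column 22 mm thick, 374 mm tall. Origin: on the bench straight below the focus point, 243 mm in front (-x) of the column's axis; the base reaches 95 mm in front of that axis and 55 mm behind it. The camera looks to the stand's -x; its lens is about 129 mm in front of the column's axis.
- pliers: Bystander: long-nosed pliers with red handles lying on the bench, 175 mm long, 13 mm high. Origin on the bench near the middle, x towards the jaws.
- multimeter: Bystander: yellow hand multimeter lying face up, 85 (x) x 170 (y) x about 45 mm high. Origin at the centre of its underside.
- cup: Bystander: empty white cup, 76 mm across, 85 mm tall. Origin at the centre of its underside.
- bracket: Bystander: small aluminium angle bracket, 45 x 30 x 34 mm. Origin at the centre of its underside.
- screwdriver: Bystander: screwdriver with an orange handle lying on the bench. Origin on the bench at the middle, x towards the tip.
There are look-alikes about, which are no part of the job. Leave any purple look-alike of the rack alone.

How it is judged:
On the way:
1. the red-gripped module is held by the fingers and clear above its slot (z of module_red in the frame of rack above 0.045 m and contact force between the fingers and module_red above 1 N and contact force between module_red and rack below 0.2 N), for 0.1 s.
At the end, for the whole second after the job is handed in: Fingers alone hold the red-gripped module, at rest (20 mm/s, 0.15 rad/s): board centre within 15 mm of the focus point, board towards the lens, its x and z axes within 0.17 rad of the camera's. Other modules moved under 12 mm, the other loose things under 20 mm (distance between board_centre and focus below 0.015 m and angle between the x axis of module_red and the x axis of camera, either way round below 0.17 rad and angle between the z axis of module_red and the z axis of camera, either way round below 0.17 rad and x of lens in the frame of module_red above 0.08 m and angle between module_red's own z axis and vertical below 0.6 rad and linear speed of module_red below 0.02 m/s and angular speed of module_red below 0.15 rad/s and contact force between the fingers and module_red above 1 N and contact force between module_red and rack below 0.2 N and contact force between module_red and stand below 0.2 N and distance of each of module_blue, module_white from where it was at the start of the episode below 0.012 m and distance of each of pliers, multimeter, cup, bracket, screwdriver from where it was at the start of the episode below 0.02 m); the arm keeps its last pose, push and grip.
It fails at once if the camera or its stand is touched with more than 2 N (contact force between stand and anything else above 2 N).
It fails at once if one of the other modules is moved (distance of any of module_blue, module_white from where it was at the start of the episode above 0.012 m).
It fails at once if a loose thing on the bench is moved (distance of any of pliers, multimeter, cup, bracket, screwdriver from where it was at the start of the episode above 0.02 m).
It also fails if it takes over 45 s, if anything falls off the work surface, if the arm or the gripper's body presses on something with over 40 N, if the wrist force passes 120 N, or if a joint passes its speed limit or range.

## Working session

There is one attempt and no reset: what is moved stays moved. The work goes in short steps, each a Python script; the robot and the scene stay as the last script left them, time stands still between calls to the robot, and variables do not carry over. Pictures are saved under pics/ and viewed, at most 10 in all, crops included, and the job is handed in when it is done.

```bash
ls; mkdir -p pics; python3 - <<'E'
from station import *
import cv2,numpy as np
for n in ["scene","side"]:
    cv2.imwrite(f"pics/{n}0.png",read_camera(n)[:,:,::-1])
    i=camera_info(n);print(n,np.round(i["intrinsics"],1).tolist(),i["dist"],np.round(i["T"],3).tolist())
i=camera_info("wrist");print({k:np.round(v,3).tolist() for k,v in i.items()})
print(get_ee_rot(),get_time())
E
```

```text
pics
scene [[387.3, 0.0, 257.1], [0.0, 387.3, 196.6], [0.0, 0.0, 1.0]] [-0.01398599  0.          0.          0.          0.        ] [[0.621, -0.496, 0.607, 1.099], [0.784, 0.409, -0.468, -0.391], [-0.016, 0.766, 0.643, 0.841], [0.0, 0.0, 0.0, 1.0]]
side [[435.2, 0.0, 246.6], [0.0, 435.2, 191.5], [0.0, 0.0, 1.0]] [-0.11630145  0.          0.          0.          0.        ] [[-0.674, 0.416, -0.61, -0.331], [-0.738, -0.352, 0.576, 0.842], [0.025, 0.838, 0.545, 0.868], [0.0, 0.0, 0.0, 1.0]]
{'intrinsics': [[331.497, 0.0, 257.579], [0.0, 331.497, 190.261], [0.0, 0.0, 1.0]], 'dist': [0.002, 0.0, 0.0, 0.0, 0.0], 'tool_from_camera': [[-0.0, 0.97, 0.241, 0.066], [1.0, 0.0, 0.0, 0.0], [0.0, 0.241, -0.97, -0.162], [0.0, 0.0, 0.0, 1.0]]}
[-5.04885755e-04  7.07110129e-01  7.07103084e-01 -4.88835130e-04] 0.1
```

View pics/scene0.png

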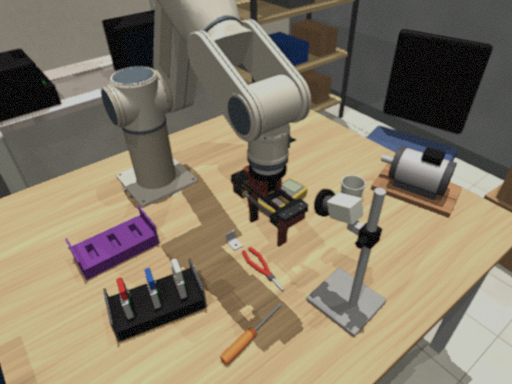

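View pics/side0.png

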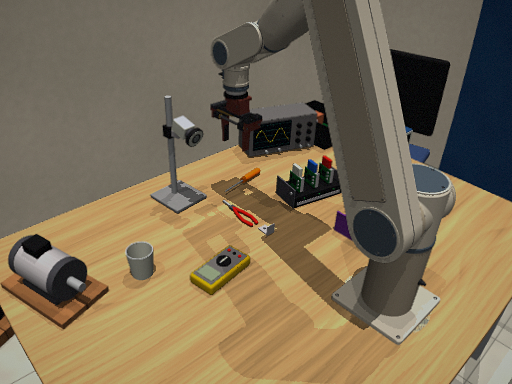

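Scene view: black rack at about (155,303) with red, blue and white modules at (123,290), (152,282) and (178,275). The purple rack at (115,245) is the look-alike. The inspection camera is at (340,207), its stand base at (347,300). Side view: rack at (307,183), red grip at (328,163), camera at (185,130), base at (179,197). The red-gripped module in the black rack is the target, and I'll confirm it in enlarged crops.

```bash
python3 - <<'E'
import cv2,numpy as np
s=cv2.imread("pics/scene0.png");d=cv2.imread("pics/side0.png")
def c(im,x,y): return cv2.resize(im[y:y+75,x:x+100],(400,300),interpolation=cv2.INTER_CUBIC)
def c2(im,x,y): return cv2.resize(im[y:y+150,x:x+200],(400,300),interpolation=cv2.INTER_CUBIC)
cv2.imwrite("pics/m.png",np.vstack([np.hstack([c(s,105,262),c(d,260,140)]),np.hstack([c(s,305,180),c(d,140,90)])]))
E
```

```text
(no output)
```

View pics/m.png

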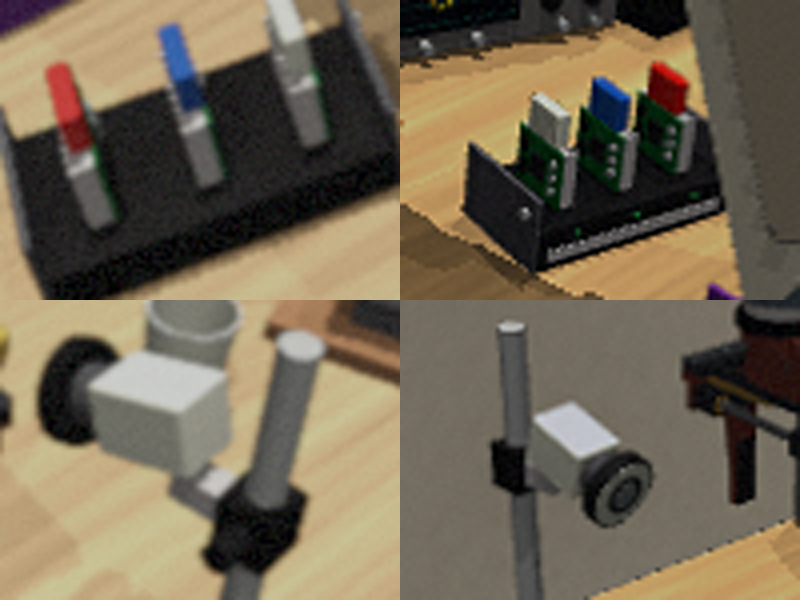

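```bash
cat > h.py <<'E'
import numpy as np,cv2
from station import *
from scipy.spatial.transform import Rotation as R
def q2R(q): return R.from_quat(np.r_[q[1:],q[0]]).as_matrix()
def R2q(M): q=R.from_matrix(M).as_quat(); return np.r_[q[3],q[:3]]
def ray(cam,uv,T=None):
    i=camera_info(cam); T=i["T"] if T is None else T
    p=cv2.undistortPoints(np.array([[uv]],float),i["intrinsics"],np.array(i["dist"])).ravel()
    d=T[:3,:3]@[p[0],-p[1],-1]; return np.array(T[:3,3]),d/np.linalg.norm(d)
def onz(cam,uv,z,T=None):
    o,d=ray(cam,uv,T); return o+d*(z-o[2])/d[2]
def tri(rs):
    A=sum(np.eye(3)-np.outer(d,d) for o,d in rs); b=sum((np.eye(3)-np.outer(d,d))@o for o,d in rs)
    p=np.linalg.solve(A,b); return p,[np.linalg.norm(np.cross(p-o,d)) for o,d in rs]
def proj(cam,P,T=None):
    i=camera_info(cam); T=i["T"] if T is None else T
    p=(np.atleast_2d(P)-T[:3,3])@T[:3,:3]*[1,-1,-1]
    return cv2.projectPoints(p,np.zeros(3),np.zeros(3),i["intrinsics"],np.array(i["dist"]))[0][:,0]
def wristT():
    T=np.eye(4);T[:3,:3]=q2R(get_ee_rot());T[:3,3]=get_tcp_pos(); return T@camera_info("wrist")["tool_from_camera"]
E
python3 - <<'E'
from h import *
np.set_printoptions(precision=3,suppress=True)
for n,a,b in [("red",(120,279),(327,157.5)),("blue",(148,269.5),(310,161)),("white",(175,260),(295,165)),
  ("coltop",(380.5,191),(168,97)),("lens",(321,204),(197,137.5))]:
    print(n,*tri([ray("scene",a),ray("side",b)]))
print("base scene",*[onz("scene",p,.014) for p in [(308,298),(338,271),(385,301),(350,331)]])
print("base side",*[onz("side",p,.014) for p in [(151,199),(178,210),(207,195),(178,182)]])
print("racktop",*[onz("scene",p,.04) for p in [(116,327),(204.5,308)]])
print("pliers", onz("scene",(262,268),0), "screwdr",onz("scene",(250,335),0),"cup",onz("scene",(352,185),.085),"bracket",onz("scene",(234,242),.0),"mm",onz("scene",(293,190),.04))
E
```

```text
red [ 0.466 -0.301  0.137] [np.float64(0.0007693651585729658), np.float64(0.0007693651585730285)]
blue [ 0.486 -0.236  0.139] [np.float64(0.004611434450394032), np.float64(0.004611434450393963)]
white [ 0.5   -0.173  0.139] [np.float64(0.004357984295559559), np.float64(0.004357984295559476)]
coltop [0.792 0.138 0.372] [np.float64(0.003155632775212713), np.float64(0.0031556327752126504)]
lens [0.669 0.119 0.269] [np.float64(0.0015605527076990753), np.float64(0.0015605527076989728)]
base scene [0.713 0.062 0.014] [0.702 0.185 0.014] [0.841 0.205 0.014] [0.841 0.074 0.014]
base side [0.805 0.227 0.014] [0.69  0.193 0.014] [0.699 0.062 0.014] [0.837 0.09  0.014]
racktop [ 0.504 -0.353  0.04 ] [ 0.589 -0.165  0.04 ]
pliers [0.555 0.04  0.   ] screwdr [ 0.695 -0.109  0.   ] cup [0.53  0.424 0.085] bracket [0.426 0.038 0.   ] mm [0.392 0.303 0.04 ]
```

Triangulation matches the given sizes: lens to column is 124 mm (given ~129), column top at 0.372 (given 0.374), slot pitch about 65 mm. I'll now take a wrist view of the inspection camera from above, then one over the red module.

```bash
python3 - <<'E'
from h import *
Rd=lambda a: np.array([[-np.sin(a),np.cos(a),0],[np.cos(a),np.sin(a),0],[0,0,-1]]).T if 0 else np.column_stack([[-0-np.sin(a),np.cos(a),0],[np.cos(a),np.sin(a),0],[0,0,-1]])
def M(a):
    y=np.array([np.cos(a),np.sin(a),0]);z=np.array([0,0,-1.]);return np.column_stack([np.cross(y,z),y,z])
print(get_ee_rot(),R2q(M(0)))
q0=get_ee_rot()
move_pose([.70,.03,.43],q0)
T=wristT();np.save("T1.npy",T);cv2.imwrite("pics/w1.png",read_camera("wrist")[:,:,::-1])
move_pose([.47,-.30,.26],R2q(M(np.radians(75))))
command_gripper(.4)
T=wristT();np.save("T2.npy",T);cv2.imwrite("pics/w2.png",read_camera("wrist")[:,:,::-1])
print(get_joint_pos(),get_time())
E
```

```text
[-5.04885755e-04  7.07110129e-01  7.07103084e-01 -4.88835130e-04] [0.         0.70710678 0.70710678 0.        ]
[-5.89487520e-01  2.81825491e-01  1.74628853e+00  6.41637665e-06
  1.11345846e+00 -1.89841892e+00] 3.7167
```

View pics/w1.png

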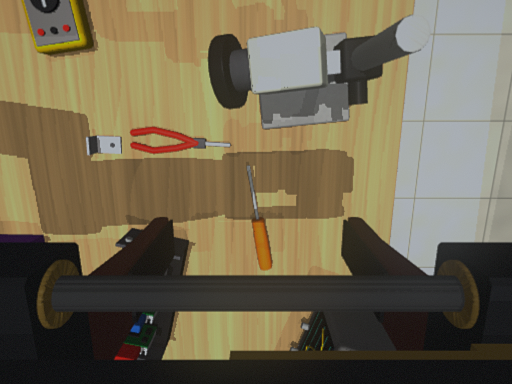

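View pics/w2.png

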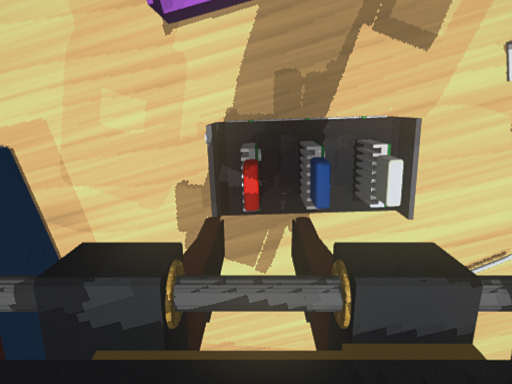

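w1 (from above) shows the inspection camera's ring at (229,71), column top at (411,33) and near base corners at (264,129) and (350,121). w2 shows the red grip at (251,185), blue at (320,183) and white at (394,182) in the black rack, with boards to the right, towards white. Next I'll fit the stand model and the red grip.

```bash
cat > fit.py <<'E'
from h import *
from scipy.optimize import least_squares,minimize
np.set_printoptions(precision=4,suppress=True)
T1,T2=np.load("T1.npy"),np.load("T2.npy")
# stand: params x,y,heading,hf
pts=[("scene",None,(380.5,191),"c"),("side",None,(168,97),"c"),("wrist",T1,(411,33),"c"),
 ("scene",None,(308,298),"fr"),("scene",None,(338,271),"fl"),("scene",None,(385,301),"bl"),("scene",None,(350,331),"br"),
 ("side",None,(151,199),"bl"),("side",None,(178,210),"fl"),("side",None,(207,195),"fr"),("side",None,(178,182),"br"),
 ("wrist",T1,(264,129),"fr"),("wrist",T1,(350,121),"br"),
 ("side",None,(197,137.5),"l"),("scene",None,(321,204),"l"),("wrist",T1,(222,71),"l")]
def world(p,k):
    x,y,h,hf=p
    L={"c":(.243,0,.374),"fr":(.148,-.07,.014),"fl":(.148,.07,.014),"br":(.298,-.07,.014),"bl":(.298,.07,.014),"l":(.1146,0,hf+.0355)}[k]
    c,s=np.cos(h),np.sin(h); return np.array([x+c*L[0]-s*L[1],y+s*L[0]+c*L[1],L[2]])
f=lambda p:np.concatenate([proj(c,world(p,k),T)[0]-uv for c,T,uv,k in pts])
r=least_squares(f,[.55,.1,.12,.23],loss="soft_l1",f_scale=2,x_scale=[.01,.01,.05,.01])
print("stand",r.x);[print(p[0],p[3],e) for p,e in zip(pts,r.fun.reshape(-1,2))]
# grips
ims={"scene":cv2.imread("pics/scene0.png"),"side":cv2.imread("pics/side0.png"),"wrist":cv2.imread("pics/w2.png")}
win={"scene":(110,130,260,310),"side":(318,338,150,172),"wrist":(225,275,140,225)}
def mask(n):
    h=cv2.cvtColor(ims[n],cv2.COLOR_BGR2HSV); m=((h[...,0]<10)|(h[...,0]>170))&(h[...,1]>140)&(h[...,2]>60)
    a,b,c,d=win[n]; o=np.zeros_like(m); o[c:d,a:b]=m[c:d,a:b]; return o
ms={n:mask(n) for n in ims}; print({n:m.sum() for n,m in ms.items()})
def cost(p,names):
    x,y,a=p; t=0; c,s=np.cos(a),np.sin(a)
    B=np.array([[x+c*u-s*v,y+s*u+c*v,z] for u in(-.007,.007) for v in(-.022,.022) for z in(.097,.131)])
    for n in names:
        q=proj(n,B,T2 if n=="wrist" else None); hull=cv2.convexHull(q.astype(np.float32))
        im=np.zeros((384*8,512*8),np.uint8) if 0 else np.zeros((384,512),np.uint8)
        cv2.fillConvexPoly(im,np.round(hull*16).astype(np.int32),255,cv2.LINE_AA,4); m=im/255.
        t+=np.abs(m-ms[n]).sum()/ms[n].sum()
    return t
for names in (["wrist"],["scene"],["side"],["wrist","scene","side"]):
    g=minimize(cost,[.468,-.301,1.31],args=(names,),method="Nelder-Mead",options=dict(initial_simplex=[[.468,-.301,1.31],[.478,-.301,1.31],[.468,-.291,1.31],[.468,-.301,1.41]]))
    print(names,g.x,g.fun)
E
python3 fit.py
```

```text
stand [0.5501 0.1156 0.0974 0.2301]
scene c [-1.135  -0.4812]
side c [-1.2214 -0.9499]
wrist c [1.5325 0.3354]
scene fr [-3.0024 -1.8456]
scene fl [ 0.5851 -5.1133]
scene bl [ 1.8544 -2.174 ]
scene br [4.1379 3.5569]
side bl [-2.2132 -5.4357]
side fl [-1.8722  0.6526]
side fr [-0.6712 -0.7867]
side br [ 0.7591 -3.1179]
wrist fr [-2.458   0.2647]
wrist br [-0.5437 -0.4639]
side l [-1.5838  2.0876]
scene l [ 0.1038 -1.6007]
wrist l [-1.6212  2.6502]
{'scene': np.int64(133), 'side': np.int64(90), 'wrist': np.int64(756)}
['wrist'] [ 0.4739 -0.3064  1.3252] 0.20809212573918456
['scene'] [ 0.4684 -0.3054  1.426 ] 0.522983930414271
['side'] [ 0.4754 -0.3121  0.9739] 0.35015250544662313
['wrist', 'scene', 'side'] [ 0.4721 -0.3061  1.3683] 1.4605786798150058
```

```bash
cat > ov.py <<'E'
from fit import *
def draw(n,T,img,segs,x0,y0,w,h,k):
    c=cv2.resize(img[y0:y0+h,x0:x0+w],None,fx=k,fy=k,interpolation=cv2.INTER_CUBIC)
    for s in segs:
        q=((proj(n,np.array(s),T)-[x0,y0]+.5)*k).astype(int); cv2.polylines(c,[q[:,None]],False,(255,0,255),1)
    return c
p=r.x; h=p[2]
ex=np.array([np.cos(h)*np.cos(.3),np.sin(h)*np.cos(.3),np.sin(.3)]);ey=np.array([-np.sin(h),np.cos(h),0]);ez=np.cross(ex,ey)
F=np.array([p[0],p[1],p[3]]);L=F+.12*ex;t=np.linspace(0,2*np.pi,40)
ring=[L+.032*(np.cos(a)*ey+np.sin(a)*ez) for a in t]
base=[world(p,k) for k in("fr","fl","bl","br","fr")]
c=world(p,"c");top=[c+.011*np.array([np.cos(a),np.sin(a),0]) for a in t]
S=[ring,base,top,[L,L+.1*ex]]
x,y,a=.4735,-.306,1.325
u=np.array([np.cos(a),np.sin(a),0]);v=np.array([-np.sin(a),np.cos(a),0]);o=np.array([x,y,.131])
G=[[o+.007*i*u+.022*j*v for i,j in((1,1),(-1,1),(-1,-1),(1,-1),(1,1))]]
rc=np.array([x,y,.04])+.065*u
G+=[[rc+.105*i*u+.055*j*v for i,j in((1,1),(-1,1),(-1,-1),(1,-1),(1,1))]]
a1=draw("scene",None,ims["scene"],S,295,170,100,168,2.4)[:400,:240]
a2=draw("side",None,ims["side"],S,140,85,80,133,3)[:399]
a3=draw("wrist",T1,cv2.imread("pics/w1.png"),S,200,0,240,140,1.3)
a4=draw("wrist",T2,ims["wrist"],G,195,100,240,130,1.6)
W=np.zeros((600,800,3),np.uint8)
for im,xx,yy in((a1,0,0),(a2,245,0),(a3,488,0),(a4,0,402)):
    im=im[:600-yy,:800-xx];W[yy:yy+im.shape[0],xx:xx+im.shape[1]]=im
a5=draw("scene",None,ims["scene"],G,100,255,110,85,3.5);W[200:200+a5.shape[0],488:][:,:312]=a5[:,:312][:398]
cv2.imwrite("pics/ov.png",W)
E
python3 ov.py >/dev/null
```

```text
(no output)
```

View pics/ov.png

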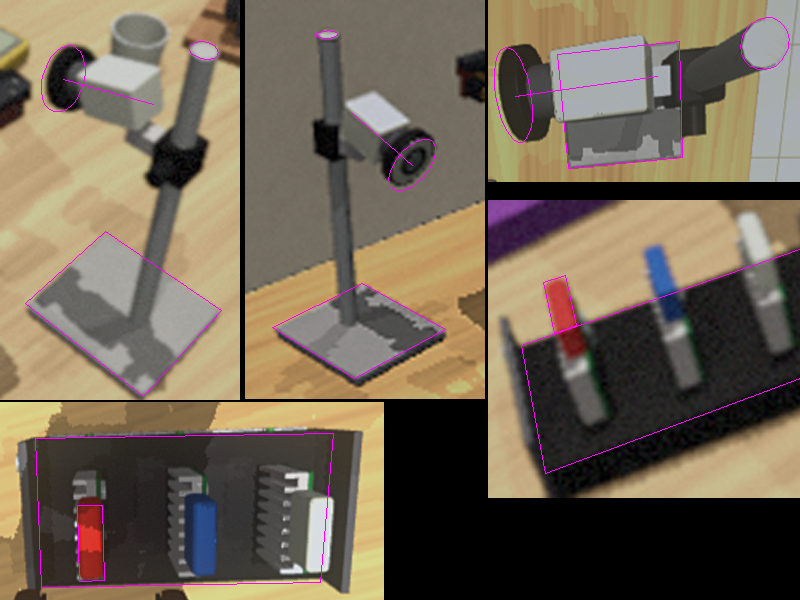

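The overlays match: stand base, column and ring all land on the model. The red grip's true centre is about 2 mm further along its length, so I'll use (0.4715, -0.3055), yaw 1.325. Now grasp and lift.

```bash
cat >> h.py <<'E'
def M(a):
    y=np.array([np.cos(a),np.sin(a),0]);z=np.array([0,0,-1.]);return np.column_stack([np.cross(y,z),y,z])
E
python3 - <<'E'
from h import *
np.set_printoptions(precision=4,suppress=True)
q=R2q(M(1.325));g=[.4715,-.3055]
move_pose([*g,.16],q)
print(movel([*g,.103],v=.08,until_force=12),get_tcp_pos(),get_ft_force())
command_gripper(0.0);print("grip",get_grip_width(),get_finger_force(),get_ft_force(),get_ft_torque())
print(movel([*g,.14],v=.06,until_force=30),get_ft_force())
movel([*g,.27],v=.15)
print(get_tcp_pos(),get_grip_width(),get_finger_force(),get_ft_force(),get_joint_pos(),get_time())
T=wristT();np.save("T3.npy",T);a=read_camera("wrist");b=read_camera("scene");d=read_camera("side")
cv2.imwrite("pics/w3.png",a[:,:,::-1]);cv2.imwrite("pics/s3.png",b[:,:,::-1]);cv2.imwrite("pics/d3.png",d[:,:,::-1])
cv2.imwrite("pics/l3.png",cv2.hconcat([cv2.resize(x[:,:,::-1],(400,300)) for x in (a,)]+[cv2.resize(b[150:300,60:260,::-1],(400,300))]))
F=np.array([.5501,.1156,.232]);h=.0974
ex=np.array([np.cos(h)*np.cos(.3),np.sin(h)*np.cos(.3),np.sin(.3)]);ey=np.array([-np.sin(h),np.cos(h),0]);ez=np.cross(ex,ey)
Rt=np.column_stack([np.cross(ex,-ez),ex,-ez])
for P in (F, F-.12*ex):
    tcp=P-.010*ex+(.104+.003-.0545-.019)*ez
    print(tcp,inverse_kinematics(tcp,R2q(Rt)))
E
```

```text
False [ 0.4717 -0.3057  0.1032] [ 0.1225 -0.5334  0.3714]
grip 0.1573748196934648 29.98170644044876 [0.5572 0.9883 1.8008] [ 0.1245 -0.1035 -0.0224]
False [ 0.5793 -0.2347 -2.6866]
[ 0.4709 -0.3051  0.269 ] 0.15683121687882168 29.976774752140045 [ 0.4983 -0.5701 -3.1827] [-0.5961  0.2786  1.7286  0.      1.1363 -1.9211] 7.3083
[0.5307 0.1137 0.261 ] [ 0.2077  0.1319  1.9735 -0.0483  0.7385  0.1412]
[0.4166 0.1026 0.2256] [ 0.245  -0.0029  2.2206 -0.074   0.6283  0.201 ]
```

View pics/l3.png

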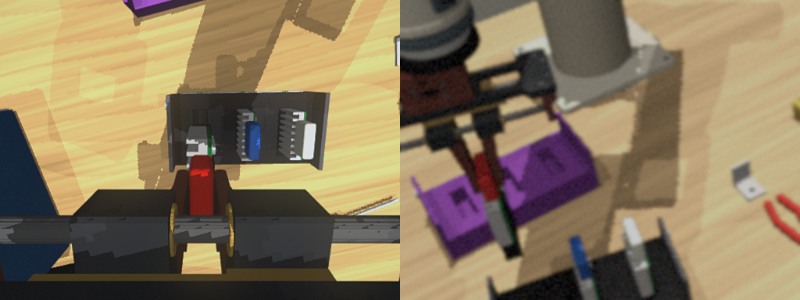

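The module is held (13.8 mm jaw width, 30 N) and clear of the slot. I'll carry it to the stand-off pose, then move in along the lens axis.

```bash
python3 - <<'E'
from h import *
np.set_printoptions(precision=4,suppress=True)
F=np.array([.5501,.1156,.232]);h=.0974
ex=np.array([np.cos(h)*np.cos(.3),np.sin(h)*np.cos(.3),np.sin(.3)]);ey=np.array([-np.sin(h),np.cos(h),0]);ez=np.cross(ex,ey)
q=R2q(np.column_stack([np.cross(ex,-ez),ex,-ez]))
off=-.010*ex+(.107-.0545-.019)*ez
move_pose([.43,-.06,.33],q)
move_pose(F-.12*ex+off,q)
movel(F+off,v=.08)
wait(.3)
print(get_tcp_pos(),F+off,get_finger_force(),get_grip_width(),get_time())
a=read_camera("scene");d=read_camera("side");w=read_camera("wrist")
for n,i in(("s4",a),("d4",d),("w4",w)):cv2.imwrite(f"pics/{n}.png",i[:,:,::-1])
def draw(n,img,segs,x0,y0,w,h,k):
    c=cv2.resize(np.ascontiguousarray(img[y0:y0+h,x0:x0+w,::-1]),None,fx=k,fy=k,interpolation=cv2.INTER_CUBIC)
    for s in segs: cv2.polylines(c,[((proj(n,np.array(s))-[x0,y0]+.5)*k).astype(int)[:,None]],False,(255,0,255),1)
    return c
L=F+.12*ex;t=np.linspace(0,2*np.pi,40)
S=[[L+.032*(np.cos(a)*ey+np.sin(a)*ez) for a in t],[F,L],
 [F+.032*i*ey+.0275*j*ez for i,j in((1,1),(-1,1),(-1,-1),(1,-1),(1,1))],
 [F-.02*ex+.032*i*ey+.0275*j*ez for i,j in((1,1),(-1,1),(-1,-1),(1,-1),(1,1))]]
cv2.imwrite("pics/o4.png",cv2.hconcat([draw("scene",a,S,220,150,170,170,2.35),draw("side",d,S,130,80,170,170,2.35)]))
E
```

```text
[0.5306 0.1137 0.2611] [0.5307 0.1137 0.261 ] 29.975871741771698 0.15873611931128392 11.5667
```

View pics/o4.png

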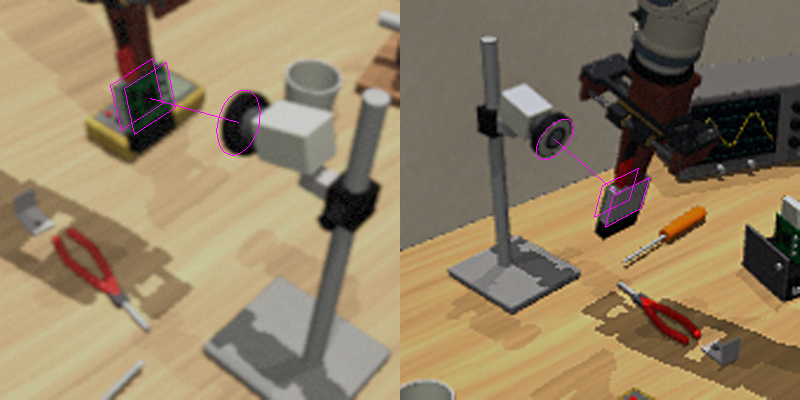

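Both views show the module at the predicted box, board towards the lens and upright. One enlarged check for offset and tilt.

```bash
python3 - <<'E'
from h import *
F=np.array([.5501,.1156,.232]);h=.0974
ex=np.array([np.cos(h)*np.cos(.3),np.sin(h)*np.cos(.3),np.sin(.3)]);ey=np.array([-np.sin(h),np.cos(h),0]);ez=np.cross(ex,ey)
def d(n,f,x0,y0,only):
    k=6.6; c=cv2.resize(cv2.imread(f)[y0:y0+60,x0:x0+60],None,fx=k,fy=k,interpolation=cv2.INTER_CUBIC)
    for o in only:
        q=proj(n,np.array([F-o*ex+.032*i*ey+.0275*j*ez for i,j in((1,1),(-1,1),(-1,-1),(1,-1),(1,1))]))
        cv2.polylines(c,[((q-[x0,y0]+.5)*k).astype(int)[:,None]],False,(255,0,255),1)
    return c
L=[d("scene","pics/s4.png",250,160,[0]),d("side","pics/d4.png",200,135,[.02])]
cv2.imwrite("pics/o5.png",cv2.hconcat(L))
E
```

```text
(no output)
```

View pics/o5.png

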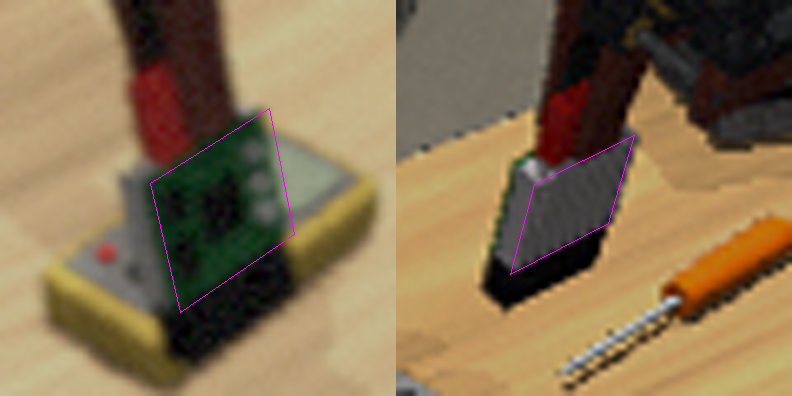

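The board outline matches the predicted focus pose to within a pixel or so (about 2–3 mm), with matching tilt. Handing in.

```bash
python3 -c "
from station import *
print(max(abs(get_qvel())),get_finger_force());print(job_done(),get_time())"
```

```text
0.0014321177939138731 29.97586101293564
the job is handed in; nothing more can be done
the job is handed in; nothing more can be done
```

The red-gripped module was pulled from its slot and handed in while held steady at the camera's focus point, its board square to the lens and upright; in the last pictures its outline matched the predicted pose to about 3 mm, but the judge's verdict was not shown.

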